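Draw the potatoes from the hopper into the saucepan

TASK

Get the potatoes for dinner: first bring the saucepan in so that it stands centred under the potato hopper, then draw the hopper's barrel bolt right back and swing the trap-door in its bottom wide open (the lever at its side moves it), so that all four potatoes drop into the pan. After that swing the trap-door fully shut again and push the bolt fully home, so that the hopper is latched. Leave the pan of potatoes standing upright under the hopper, and do not shove or knock over the other things on the table.

Things in the scene. Friction and masses are not known exactly. Their poses are not given: they have to be found in the camera images.
- hopper: Potato hopper: open-topped bin of bare sheet steel, 152 mm wide, 380 mm high, carried by two grey posts at its rear. Origin: on the table on the outlet's centre line. Axes: -x its open front, where a pan is slid in under it; +x its rear (20 mm square posts at x 130, y -86 and +86 mm); +y the operating side with lever and bolt; z up.
- outlet (a point): Centre of the hopper's square outlet (144 mm inside) at the lower edge of its chute below the trap-door, 115 mm above the table, on the hopper's centre line; same axes as the hopper. The vertical walls stand at y -76 and +76 mm and x -76 mm, from 115 to 380 mm high. Below 115 mm all is free except for the two posts.
- trapdoor (a joint): Swing in rad of the trap-door (the hopper's bottom, steel, 140 x 140 mm, 220 mm above the table) and its lever, one piece: 0 shut, 1.1 wide open, end stops at both. Hinged along the hopper's y at the rear (x 72 mm): the front edge swings down. Stiff: stays where it is left even under the potatoes; 4 to 8 N at the grip moves it. The bolt, when home, holds it shut.
- lever_grip (a point): On the axis of the lever's grip, a round black rubber bar 18 mm thick along the hopper's y, 26 to 118 mm out from the side wall; this point is 79 mm out (y 155). A flat arm at its inner end joins it to the hinge. Shut, bar is 115 mm from the hinge line, leaning 0.3 rad back (+x) from upright; opening swings it over the top and forward (-x) by 1.1 rad.
- lever_pivot (a point): Point on the trap-door's hinge line, at x 72, y 155 mm of the hopper and 218.5 mm above the table. lever_grip moves about it on a circle of radius 115 mm in the hopper's x-z plane. Fixed to the hopper, same axes.
- bolt (a joint): Travel of the barrel bolt in m: 0 fully home (pushed towards the hopper; its rod then reaches 29 mm in under the trap-door and holds it up), 0.045 fully drawn (pulled outwards along the hopper's +y, clear of the door). About 2.5 N of friction; stays where it is left; starts home or within 6 mm of it. It goes home only under a fully shut trap-door.
- bolt_knob (a point): Where to pinch the bolt's upright round steel knob, 16 to 19 mm thick, 245 mm above the table (top at 261). Home, it stands at x -45, y 145 mm of the hopper, 69 mm from the side wall; it moves with the bolt along the hopper's y. Below it: the rod, its bracket 44 mm wide in x, and two loops between knob and wall, none higher than 219 mm. Axes as the hopper.
- pan_handle (a point): Saucepan: round aluminium pan 220 mm across, 70 mm high, with a black bar handle, 0.5 to 0.8 kg, slides on the table. This point: where to hold the handle, 55 mm above the table, 200 mm from the pan's centre. The handle is straight and level, 20 mm wide, 16 mm thick, its end 295 mm from the centre. It points to the pan's -x; z up.
- pan_center (a point): Centre of the saucepan's inner floor, 5 mm above the table; inner width 212 mm. Same axes as pan_handle.
- potato1_center (a point): Centre of a potato, about 66 x 52 mm, at the start lying in the hopper on the trap-door.
- potato2_center (a point): Centre of a potato, about 62 x 54 mm, at the start lying in the hopper on the trap-door.
- potato3_center (a point): Centre of a potato, about 64 x 50 mm, at the start lying in the hopper on the trap-door.
- potato4_center (a point): Centre of a potato, about 60 x 52 mm, at the start lying in the hopper on the trap-door.
- pepper_mill: Bystander: dark wooden pepper mill, 56 mm across, 190 mm high. Origin at the middle of its foot.
- salt_shaker: Bystander: white salt shaker, 46 mm across, 78 mm high. Origin at the middle of its foot.
- mug: Bystander: white mug, 84 mm across, 95 mm high. Origin at the middle of its foot.
- jar: Bystander: glass jar, 84 mm across, 120 mm high. Origin at the middle of its foot.
- oil: Bystander: green glass oil bottle, 68 mm across, 240 mm high. Origin at the middle of its foot.
- wooden_spoon: Bystander: wooden spoon, 260 mm long, lying flat. Origin at its middle on the table.
Mind the look-alikes: they are no part of the job. Leave any black or orange look-alike of the part that bears potato2_center alone.

How it is judged:
By the outcome, as a careful person would: the job done as asked, in the order asked, and still so for the second after the job is handed in, with the robot touching nothing.
It also fails if it takes over 72 s, if anything falls off the work surface, if the arm or the gripper's body presses on something with over 40 N, if the wrist force passes 120 N, or if a joint passes its speed limit or range.

ROBOT

A 6-joint arm with a two-finger parallel gripper is mounted at the origin on the work surface. World frame = base frame: x ahead of the robot, y to its left, z up, the work surface at z = 0. Lengths are in m, angles in rad, forces in N, time in s.
With the tool pointing down it reaches from about 0.275 to 0.75 m from the base axis. Payload 10.2 kg.
Tool frame: the origin (TCP) lies on the mounting face of the last link; the fingertips stand 166 mm ahead of it and the grasp point (between the pads) lies 147 mm ahead of it; z points along the fingers, y is the direction in which the jaws open and shut (so a half turn about z gives the same grasp; the last joint's range is limited). The gripper opens to 88 mm and grips with 3 to 60 N. Pads are 18 mm wide; open, the fingers measure 123 mm over their backs; the gripper's body (75 mm by 187 mm) begins 45 mm behind the grasp point.
Start: joints at [0.99, 0.313, 1.498, -0, 1.331, -0.223], TCP at [0.184, 0.492, 0.405] pointing down, gripper open.
Joint ranges: [-2.94, 2.94], [-0.97, 2.17], [0.19, 2.56], [-1.23, 4.37], [0.02, 3.11], [-2.88, 2.88]. Speed limits (rad/s): [2.39, 2.39, 3.01, 3.14, 3.14, 3.14].

INTERFACE

Orientations are given as a rotation vector (axis times angle).
In Python, from workcell import env gives the robot as it stands. The module is installed in compiled form; this text tells all that it offers.
- The arm moves only by the tool carry_out, never from a script. Its argument "motion" is a list of rows, each a list of 3 entries, a list of its own where there are three numbers: the shift along the tool's x, y, z in cm, then the turn, a rotation vector about the tool's x, y, z in degrees, then the opening in per cent of the stroke, from 0 (shut) to 100 (fully open). In form: [[[x, y, z], [rx, ry, rz], grip], ...]. A call has 1 to 20 rows; each row is the pose to reach, as a shift and turn from the pose commanded when the call began, along the tool's axes at that moment; what a row does not reach only later rows make up. A row lasts 1/10 s, in which the tool goes at most 50 mm and 8.59 degrees, less where a joint would pass 70% of its speed; a pose out of reach is approached as far as the arm can. A call with a gripper value outside its range is refused whole. The fingers move at their own pace and stop on an object; the grip force is fixed at half the most. Time passes only in rows, so rows that repeat a pose let the fingers close. It gives the time, the measured TCP pose, the force and the opening at its end, in the units of the state.
- env.get_obs(): the state, without advancing time (a new reading comes with each control period).
- env.camera(name): name is "scene" or "top" or "wrist"; returns (picture, depth): 384x512x3 uint8, red, green, blue; 384x512 float32, m along the optical axis (not along the pixel's ray), 0 where there is no reading.
- env.calibration(name): a dict with "camera_matrix" (3x3 intrinsics, pixels), "k1" (the pictures are not rectified: a ray, as slopes to the right and down, at radius r is drawn at 1 + k1 r^2 times it, then the intrinsics apply), "world_from_camera" (4x4, takes a point from camera to world coordinates). Camera axes: x right, y up, looking along -z (the intrinsics and any distortion apply to the point x, -y, -z); pixel columns grow to the right and rows downward; lengths in m; the calibration is good to about 2 mm. A picture is of the moment at which its call begins: read the wrist's pose just before it. calibration takes no time and is no camera call; for the wrist camera it gives the pose at the moment of the call.
- env.close_job(): hands the job in, once; it reports no verdict.
Trained networks look in the newest picture that a camera, given by its name, has taken for a name from the list of things; names that differ only in an ending like _2 or _b are one class to them, and where a whole thing is asked for, a point or a joint stands for the part that bears it (a point fixed in the world has none). Each returns a list of dicts, best first, with "confidence" (0 to 1); they miss things now and then, are a little off and sometimes report something else, mostly with a low value. They report only what shows in the picture. A call takes as long as a camera call. They do not tell look-alikes from the thing itself.
- env.spot_in(query, camera): "at" ([column, row] in pixels, amid what is visible of it).
- env.cut_out(query, camera): "region" (384x512 bool, what is visible of it) and "at" ([column, row] in pixels, amid what is visible of it).
- env.tip_of(query, camera): "at" ([column, row] in pixels: a listed point, or the origin of a listed thing).
The state is a dict: "time": time; "q": joint angles; "joint_velocities": joint speeds; "joint_torque": joint torques, N m; "ee_pos": TCP position; "tool_rot": TCP orientation; "contact_force": force on the tool from outside, world axes, zero at the start; "ft_torque": the same for the moment, N m; "opening": opening from 0.0 (shut) to 1.0 (fully open).
Only numpy, scipy, OpenCV 4.12 (cv2) and the standard library are available. Lean on these libraries where they do the work, as an engineer would, in place of code of your own. Each camera call takes 0.05 s, during which the arm holds its last target. There are 200 camera calls.

## Working session

There is one attempt and no reset: what is moved stays moved. The work goes in short steps, Python scripts to look and compute and a tool call to move; the robot and the scene stay as the last step left them, time stands still between calls to the robot, and variables do not carry over. Pictures are saved under pics/ and viewed, about 8 in all and at most 12, crops included, and the job is handed in when it is done.

Besides the shell and the picture viewer there is one more tool, called after "Call:" in YAML: its name, and indented under it one key for each argument. carry_out: Moves the arm, as the interface text tells. Its arguments: {"type":"object","properties":{"motion":{"type":"array","items":{"type":"array"}}},"required":["motion"]}

```bash
mkdir -p pics && cat > h.py <<'E'
import numpy as np, cv2
from workcell import env
from scipy.spatial.transform import Rotation as R
def cal(n):
    c=env.calibration(n); return np.array(c["camera_matrix"]),c["k1"],np.array(c["world_from_camera"])
def ray(n,p,c=None):
    K,k,T=c or cal(n)
    d=np.array([(p[0]-K[0,2])/K[0,0],(p[1]-K[1,2])/K[1,1]]); u=d.copy()
    for _ in range(20): u=d/(1+k*(u@u))
    return T[:3,3], T[:3,:3]@np.array([u[0],-u[1],-1])
def atz(n,p,z,c=None):
    o,d=ray(n,p,c); return o+d*(z-o[2])/d[2]
def atdepth(n,p,dep,c=None):
    o,d=ray(n,p,c); r,q=int(round(p[1])),int(round(p[0]))
    w=dep[max(r-2,0):r+3,max(q-2,0):q+3]; w=w[w>0]
    return o+d*np.median(w) if len(w) else None
def proj(n,X,c=None):
    K,k,T=c or cal(n); x=T[:3,:3].T@(np.array(X)-T[:3,3]); u=np.array([x[0],-x[1]])/-x[2]
    u=u*(1+k*(u@u)); return K[:2,:2]@u+K[:2,2]
E
python3 - <<'E'
from h import *
np.set_printoptions(precision=3,suppress=True)
print(env.get_obs())
for n in("scene","top"):
    im,d=env.camera(n); cv2.imwrite(f"pics/{n}0.png",im[:,:,::-1]); np.save(f"{n}0.npy",d)
    print(n,cal(n))
    for q in["hopper","outlet","lever_grip","lever_pivot","bolt_knob","pan_handle","pan_center","potato1_center","potato2_center","pepper_mill","salt_shaker","mug","jar","oil","wooden_spoon"]:
        for r in env.tip_of(q,n)[:3]:
            print(q,np.round(r["at"],1),round(r["confidence"],2),atdepth(n,r["at"],d))
E
cd pics; python3 -c "
import cv2,numpy as np
a=cv2.imread('scene0.png');b=cv2.imread('top0.png');cv2.imwrite('v1.png',cv2.resize(np.vstack([a,b]),None,fx=.78,fy=.78))"
```

```text
{'time': 0.0, 'q': array([ 0.99 ,  0.313,  1.498,  0.   ,  1.331, -0.223]), 'joint_velocities': array([-0.   , -0.   , -0.002, -0.001, -0.001,  0.   ]), 'joint_torque': array([ -0.   , -40.22 , -25.227,   0.069,   0.035,  -0.   ]), 'ee_pos': array([0.184, 0.492, 0.404]), 'tool_rot': array([-0.559, -3.091,  0.002]), 'contact_force': array([-0.3  , -0.14 ,  0.516]), 'ft_torque': array([-0.013, -0.001, -0.008]), 'opening': 1.0008802217242265}
scene (array([[484.303,   0.   , 249.238],
       [  0.   , 484.303, 189.195],
       [  0.   ,   0.   ,   1.   ]]), -0.038755642614637355, array([[ 0.44 , -0.797,  0.413,  1.156],
       [ 0.898,  0.389, -0.207, -0.209],
       [ 0.004,  0.462,  0.887,  1.44 ],
       [ 0.   ,  0.   ,  0.   ,  1.   ]]))
hopper [246.3 235.6] 0.6 [0.693 0.014 0.172]
lever_grip [291.6 139.5] 0.86 [0.555 0.219 0.335]
pan_handle [108.4 265.2] 0.56 [ 0.534 -0.383  0.005]
pan_handle [354.7 190.5] 0.28 [0.667 0.414 0.064]
pan_center [175.4 259.2] 0.62 [ 0.606 -0.189  0.003]
potato2_center [322.5 198.7] 0.75 [0.638 0.315 0.04 ]
potato2_center [333.5 232.5] 0.73 [0.758 0.28
[... 988 characters left out ...]
86  0.005]
potato1_center [135.3 256.8] 0.22 [0.413 0.454 0.004]
potato2_center [305.2 262.6] 0.8 [ 0.395 -0.124  0.052]
potato2_center [181.9 158.1] 0.69 [0.749 0.292 0.05 ]
potato2_center [169.6 192.8] 0.58 [0.629 0.332 0.052]
pepper_mill [301.1 154.9] 0.64 [ 0.761 -0.116  0.05 ]
salt_shaker [275.2 263.4] 0.43 [ 0.393 -0.023  0.074]
mug [137.4 255.8] 0.75 [0.416 0.447 0.005]
mug [215.3 264.7] 0.68 [0.387 0.177 0.006]
mug [243.1 234.8] 0.31 [0.477 0.081 0.258]
jar [214.2 265.5] 0.62 [0.385 0.181 0.004]
jar [127.  222.5] 0.58 [0.522 0.456 0.119]
oil [138.  186.5] 0.67 [0.635 0.417 0.149]
wooden_spoon [217.2 263.9] 0.81 [0.39  0.17  0.015]
wooden_spoon [378.5 212.6] 0.7 [ 0.562 -0.375  0.057]
```

View pics/v1.png

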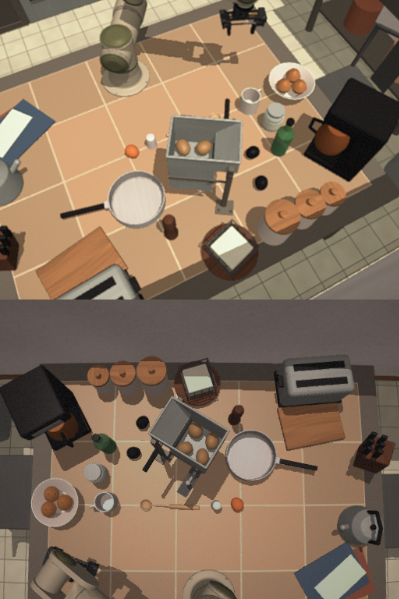

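```bash
python3 - <<'E'
from h import *
np.set_printoptions(precision=3,suppress=True)
P=[]
for n in("scene","top"):
    d=np.load(f"{n}0.npy"); c=cal(n); K,k,T=c
    v,u=np.mgrid[0:384,0:512]; dd=np.stack([(u-K[0,2])/K[0,0],(v-K[1,2])/K[1,1]],-1); uu=dd.copy()
    for _ in range(15): uu=dd/(1+k*(uu**2).sum(-1,keepdims=True))
    X=np.stack([uu[...,0]*d,-uu[...,1]*d,-d],-1)@T[:3,:3].T+T[:3,3]
    np.save(f"{n}_xyz.npy",X); P.append(X[d>0])
    a=P[-1]; m=(a[:,2]>.365)&(a[:,2]<.395)&(abs(a[:,0]-.6)<.2)&(abs(a[:,1]-.06)<.2)
    q=a[m]; print(n,len(q),q.min(0),q.max(0),cv2.minAreaRect(q[:,:2].astype(np.float32)))
    m=(a[:,2]>.21)&(a[:,2]<.35)&(a[:,1]>.1)&(a[:,1]<.3)&(abs(a[:,0]-.5)<.2)
a=cv2.imread('pics/top0.png')[130:290,160:420];b=cv2.imread('pics/scene0.png')[100:290,190:390]
a=cv2.resize(a,None,fx=2.3,fy=2.3);b=cv2.resize(b,None,fx=3,fy=3)[:570]
cv2.imwrite('pics/v2.png',cv2.resize(b,(600,570)));cv2.imwrite('pics/v3.png',cv2.resize(a,(780,480)))
E
```

```text
scene 1521 [ 0.523 -0.055  0.365] [0.773 0.223 0.388] ((0.6469393372535706, 0.08294989913702011), (0.2358485907316208, 0.15986312925815582), 58.858970642089844)
top 1215 [ 0.521 -0.056  0.365] [0.772 0.222 0.39 ] ((0.6469120979309082, 0.08418820798397064), (0.2367914319038391, 0.1593800187110901), 58.63633346557617)
```

View pics/v2.png

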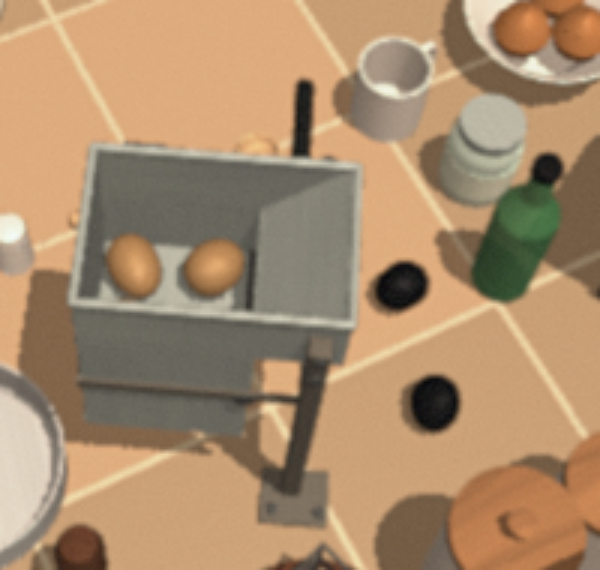

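View pics/v3.png

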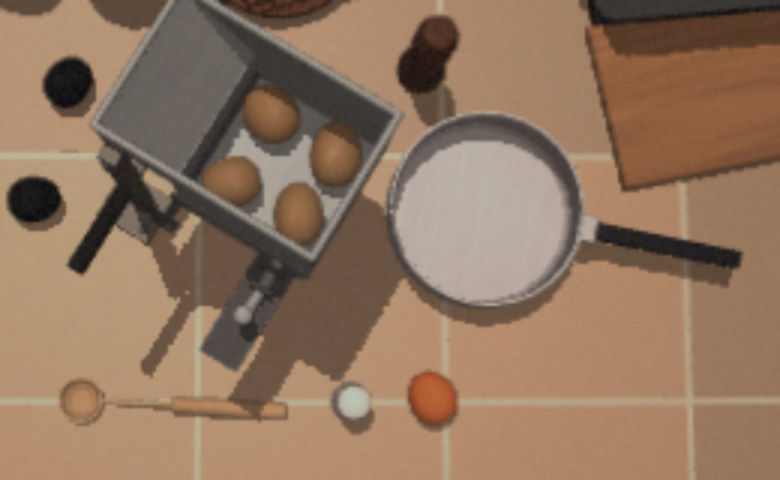

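```bash
cat >> h.py <<'E'
def cloud(n):
    im,d=env.camera(n); K,k,T=cal(n)
    v,u=np.mgrid[0:384,0:512]; dd=np.stack([(u-K[0,2])/K[0,0],(v-K[1,2])/K[1,1]],-1); uu=dd.copy()
    for _ in range(15): uu=dd/(1+k*(uu**2).sum(-1,keepdims=True))
    X=np.stack([uu[...,0]*d,-uu[...,1]*d,-d],-1)@T[:3,:3].T+T[:3,3]; X[d<=0]=np.nan
    return im,d,X
from scipy.optimize import least_squares
def pan(X,c0):
    a=X.reshape(-1,3); a=a[np.isfinite(a).all(1)]
    r=np.hypot(*(a[:,:2]-c0).T); q=a[(a[:,2]>.060)&(a[:,2]<.078)&(r<.13)&(r>.085)]
    s=least_squares(lambda p:np.hypot(*(q[:,:2]-p[:2]).T)-p[2],[*c0,.108],loss='soft_l1',f_scale=.003).x
    r=np.hypot(*(a[:,:2]-s[:2]).T); h=a[(r>.15)&(r<.30)&(a[:,2]>.045)&(a[:,2]<.075)]
    return s,len(q),h
HX=np.array([np.cos(np.deg2rad(58.7)),np.sin(np.deg2rad(58.7))]); HY=np.array([-HX[1],HX[0]]); H0=np.array([.6272,.0511])
def hw(x,y): return H0+x*HX+y*HY
def wh(p): return (np.array(p)[:2]-H0)@np.stack([HX,HY],1)
def tool():
    o=env.get_obs(); Rm=R.from_rotvec(o["tool_rot"]); return np.array(o["ee_pos"]),Rm,o
def plan(grasp,yaw_y=None):
    "shift (cm, tool axes) and turn about tool z (deg) to put the grasp point there, tool down, tool y at yaw_y deg"
    p,Rm,o=tool(); t=np.array([*grasp[:2],grasp[2]+.147])
    sh=Rm.as_matrix().T@(t-p)*100; rv=None
    if yaw_y is not None:
        y=np.array([np.cos(np.deg2rad(yaw_y)),np.sin(np.deg2rad(yaw_y)),0]); z=np.array([0,0,-1.])
        rv=np.rad2deg((Rm.inv()*R.from_matrix(np.stack([np.cross(y,z),y,z],1))).as_rotvec())
    return sh,rv
E
python3 - <<'E'
from h import *
np.set_printoptions(precision=4,suppress=True)
for n in("top","scene"):
    im,d,X=cloud(n); s,k,h=pan(X,np.array([.6,-.187])); print(n,s,k,len(h))
    # handle axis from points in -y direction
    h=h[h[:,1]<s[1]-.1]; a=h[:,:2]-s[:2]; print(h[:,2].mean(),h[:,:2].min(0)); r=np.hypot(*a.T); ang=np.rad2deg(np.arctan2(a[:,1],a[:,0])); print(np.median(ang),r.max(),np.percentile(ang,[5,95]))
    aa=X.reshape(-1,3); m=(abs(aa[:,0]-.78)<.06)&(abs(aa[:,1]+.12)<.06)&(aa[:,2]>.15); print("mill",aa[m].mean(0))
    # knob
    w=(aa[:,:2]-H0)@np.stack([HX,HY],1); m=(abs(w[:,0]+.045)<.02)&(abs(w[:,1]-.15)<.025)&(aa[:,2]>.235)&(aa[:,2]<.27); print("knob",m.sum(),w[m].mean(0),aa[m][:,2].max() if m.any() else 0)
    m=(w[:,1]>.12)&(w[:,1]<.2)&(abs(w[:,0]-.1)<.03)&(aa[:,2]>.325); print("bar",m.sum(),w[m].mean(0),w[m].min(0),w[m].max(0),aa[m][:,2].max())
print(tool()[0])
d=np.deg2rad(np.median(ang)); t=s[:2]+.2*np.array([np.cos(d),np.sin(d)]); print(t,plan([*t,.055],np.median(ang)+90))
E
```

```text
top [ 0.6067 -0.1821  0.1077] 346 557
0.061088248715907734 [ 0.5399 -0.4683]
-101.01592273353438 0.2997562617072003 [-104.0003  -29.3076]
mill [ 0.7743 -0.1146  0.1802]
knob 32 [-0.0457  0.1467] 0.26898268716800944
bar 175 [0.104  0.1575] [0.0949 0.1205] [0.1138 0.1948] 0.34219942692809213
scene [ 0.6084 -0.1843  0.1076] 507 635
0.06130915684530096 [ 0.5411 -0.4728]
-101.08423867212252 0.297240490993053 [-104.1913  -98.8408]
mill [ 0.7841 -0.1189  0.18  ]
knob 0 [nan nan] 0
bar 145 [0.1039 0.1556] [0.0953 0.12  ] [0.113  0.1946] 0.34178788330969234
[0.1839 0.4918 0.4047]
[ 0.5699 -0.3805] (array([-66.7147, -68.1813,  20.2695]), array([-0.0039, -0.0011, 80.5807]))<stdin>:9: RuntimeWarning: Mean of empty slice.
  ret = um.true_divide(
```

Call:
carry_out:
  motion:
    - [[0,0,-5],[0,0,0],100]
    - [[0,0,-10],[0,0,0],100]
    - [[-2,-3,-11],[0,0,6],100]
    - [[-66.7,-68.2,-11],[0,0,80.6],100]
    - [[-66.7,-68.2,-11],[0,0,80.6],100]
    - [[-66.7,-68.2,-11],[0,0,80.6],100]
    - [[-66.7,-68.2,-11],[0,0,80.6],100]
    - [[-66.7,-68.2,-11],[0,0,80.6],100]
    - [[-66.7,-68.2,-11],[0,0,80.6],100]
    - [[-66.7,-68.2,-11],[0,0,80.6],100]
    - [[-66.7,-68.2,-11],[0,0,80.6],100]
    - [[-66.7,-68.2,-11],[0,0,80.6],100]
    - [[-66.7,-68.2,-11],[0,0,80.6],100]
    - [[-66.7,-68.2,-11],[0,0,80.6],100]
    - [[-66.7,-68.2,-11],[0,0,80.6],100]
    - [[-66.7,-68.2,-6],[0,0,80.6],100]
    - [[-66.7,-68.2,-2],[0,0,80.6],100]
    - [[-66.7,-68.2,3],[0,0,80.6],100]
    - [[-66.7,-68.2,8],[0,0,80.6],100]
    - [[-66.7,-68.2,8],[0,0,80.6],100]

```text
time: 3.7
ee_pos: [0.5292, -0.2915, 0.4045]
tool_rot: [2.426, 1.995, 0.0]
contact_force: [0.6, 0.8, 1.2]
opening: 0.994
```

```bash
python3 - <<'E'
from h import *
np.set_printoptions(precision=4,suppress=True)
print(plan([.569,-.3795,.055],-11))
E
```

```text
(array([-7.8615,  5.5951, 20.2577]), array([ 0.0235,  0.0101, -0.1242]))
```

Call:
carry_out:
  motion:
    - [[-7.9,5.6,4],[0,0,0],100]
    - [[-7.9,5.6,6],[0,0,0],100]
    - [[-7.9,5.6,9],[0,0,0],100]
    - [[-7.9,5.6,12],[0,0,0],100]
    - [[-7.9,5.6,12],[0,0,0],100]
    - [[-7.9,5.6,12],[0,0,0],100]

```text
time: 4.3
ee_pos: [0.5688, -0.3781, 0.2869]
tool_rot: [2.425, 1.996, 0.0]
contact_force: [-0.2, 0.5, 0.6]
opening: 1.002
```

```bash
python3 - <<'E'
from h import *
np.set_printoptions(precision=4,suppress=True)
print(plan([.569,-.3795,.055],-11), tool()[0])
im,d=env.camera("wrist"); cv2.imwrite("pics/w1.png",im[:,:,::-1])
im,d,X=cloud("top"); s,k,h=pan(X,np.array([.607,-.183])); print(s)
E
```

```text
(array([-0.129 ,  0.0448,  8.4871]), array([ 0.034 ,  0.0217, -0.0874])) [ 0.5688 -0.3781  0.2869]
[ 0.6067 -0.1819  0.1075]
```

View pics/w1.png

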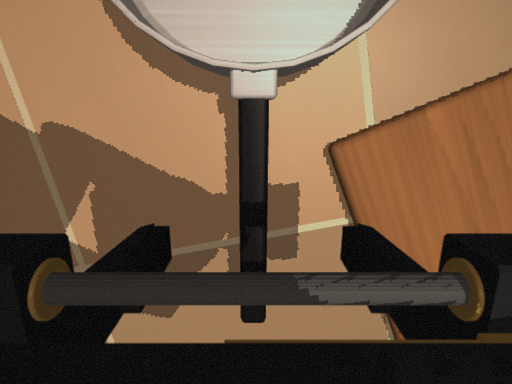

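Call:
carry_out:
  motion:
    - [[-0.1,0,0],[0,0,0],55]
    - [[-0.1,0,0],[0,0,0],55]
    - [[-0.1,0,3],[0,0,0],55]
    - [[-0.1,0,6],[0,0,0],55]
    - [[-0.1,0,8.5],[0,0,0],55]
    - [[-0.1,0,8.5],[0,0,0],0]
    - [[-0.1,0,8.5],[0,0,0],0]
    - [[-0.1,0,8.5],[0,0,0],0]
    - [[-0.1,0,8.5],[0,0,0],0]
    - [[-0.1,0,8.5],[0,0,0],0]
    - [[-0.1,0,8.5],[0,0,0],0]

```text
time: 5.5
ee_pos: [0.5686, -0.3795, 0.2023]
tool_rot: [2.424, 1.994, -0.0]
contact_force: [-0.9, -1.2, 6.8]
opening: 0.224
```

```bash
python3 - <<'E'
from h import *
np.set_printoptions(precision=4,suppress=True)
c=np.array([.607,-.1825]); p,Rm,o=tool(); print(p,o["opening"],o["contact_force"])
M=Rm.as_matrix(); rel=Rm.inv().apply([*(c-p[:2]),0]); print("pan in tool",rel, Rm.apply([0,1,0]))
for cc,ang in(((.603,-.13),-110),((.607,-.06),-120),((.6272,.0511),-121.3)):
    y=np.deg2rad(ang+90); y=np.array([np.cos(y),np.sin(y),0]); z=np.array([0,0,-1.]); T=R.from_matrix(np.stack([np.cross(y,z),y,z],1))
    tp=np.array([*cc,0])-T.apply(rel); print(cc,"grasp",tp[:2],"shift",Rm.inv().apply([*(tp[:2]-p[:2]),0])*100,"turn",np.rad2deg((Rm.inv()*T).as_rotvec()))
E
```

```text
[ 0.5686 -0.3795  0.2023] 0.22447739433043487 [-0.9475 -1.2386  6.7882]
pan in tool [ 0.2007 -0.0002 -0.0004] [ 0.9813 -0.1925  0.0022]
(0.603, -0.13) grasp [ 0.5345 -0.3187] shift [ 5.3136 -4.5098 -0.0197] turn [0.1342 0.0958 8.9027]
(0.607, -0.06) grasp [ 0.5068 -0.2339] shift [13.097  -8.862  -0.0437] turn [ 0.1426  0.084  18.9026]
(0.6272, 0.0511) grasp [ 0.5231 -0.1205] shift [24.5401 -9.4475 -0.0661] turn [ 0.1436  0.0824 20.2026]
```

Call:
carry_out:
  motion:
    - [[0.6,-0.5,0],[0,0,1],0]
    - [[1.8,-1.5,0],[0,0,3],0]
    - [[3.0,-2.6,0],[0,0,5],0]
    - [[4.2,-3.6,0],[0,0,7],0]
    - [[5.3,-4.5,0],[0,0,8.9],0]
    - [[6.6,-5.3,0],[0,0,10.6],0]
    - [[7.9,-6.0,0],[0,0,12.3],0]
    - [[9.2,-6.7,0],[0,0,14],0]
    - [[10.5,-7.5,0],[0,0,15.7],0]
    - [[11.8,-8.2,0],[0,0,17.4],0]
    - [[13.1,-8.9,0],[0,0,18.9],0]
    - [[14.6,-9.0,0],[0,0,19.1],0]
    - [[16.2,-9.1,0],[0,0,19.3],0]
    - [[17.8,-9.2,0],[0,0,19.5],0]
    - [[19.4,-9.3,0],[0,0,19.7],0]
    - [[21.0,-9.3,0],[0,0,19.9],0]
    - [[22.5,-9.4,0],[0,0,20.1],0]
    - [[23.7,-9.4,0],[0,0,20.2],0]
    - [[24.5,-9.4,0],[0,0,20.2],0]
    - [[24.5,-9.4,0],[0,0,20.2],0]

```text
time: 7.5
ee_pos: [0.524, -0.1206, 0.2023]
tool_rot: [2.735, 1.538, 0.003]
contact_force: [2.1, -2.0, 4.9]
opening: 0.222
```

```bash
python3 - <<'E'
from h import *
np.set_printoptions(precision=4,suppress=True)
p,Rm,o=tool(); print(p,wh(p),o["contact_force"],Rm.apply([0,1,0]))
for n in("top","scene"):
    im,d,X=cloud(n); s,k,h=pan(X,H0); print(n,s,wh(s[:2]),k); cv2.imwrite(f"pics/{n}1.png",im[:,:,::-1])
a=cv2.imread('pics/scene1.png')[90:300,130:390]; cv2.imwrite('pics/v5.png',cv2.resize(a,(780,600)))
E
```

```text
[ 0.524  -0.1206  0.2023] [-0.2004 -0.001 ] [ 2.1381 -1.9898  4.9427] [ 0.8546 -0.5193  0.0042]
top [0.629  0.0485 0.1078] [-0.0013 -0.0029] 156
scene [0.6286 0.0489 0.1101] [-0.0012 -0.0023] 282
```

View pics/v5.png

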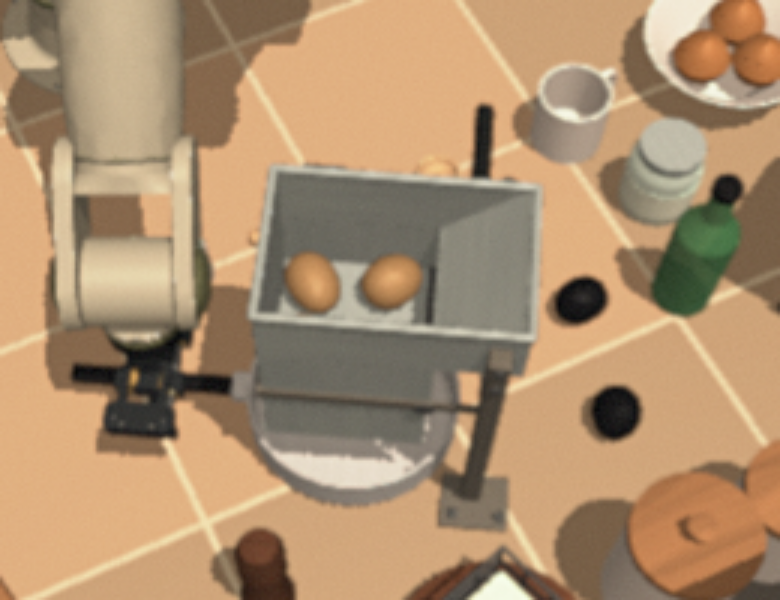

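Call:
carry_out:
  motion:
    - [[0.1,-0.2,0],[0,0,0],0]
    - [[0.1,-0.2,0],[0,0,0],0]
    - [[0.1,-0.2,0],[0,0,0],0]
    - [[0.1,-0.2,0],[0,0,0],50]
    - [[0.1,-0.2,0],[0,0,0],50]
    - [[0.1,-0.2,0],[0,0,0],50]
    - [[0.1,-0.2,-2],[0,0,0],50]
    - [[0.1,-0.2,-6],[0,0,0],50]
    - [[0.1,-0.2,-11],[0,0,0],50]
    - [[0.1,-0.2,-16],[0,0,0],50]
    - [[0.1,-0.2,-21],[0,0,0],50]
    - [[0.1,-0.2,-25],[0,0,0],50]

```text
time: 8.8
ee_pos: [0.5217, -0.1183, 0.4537]
tool_rot: [2.737, 1.539, 0.002]
contact_force: [0.4, -0.7, -0.3]
opening: 0.498
```

```bash
python3 - <<'E'
from h import *
np.set_printoptions(precision=4,suppress=True)
p,Rm,o=tool(); print(p,o["opening"])
for x,y,z in((-.19,.15,.303),(-.045,.147,.303)): print(plan([*hw(x,y),z],58.7))
im,d,X=cloud("scene"); s,k,h=pan(X,H0); print(s,wh(s[:2]),k)
im,d,X=cloud("top"); s,k,h=pan(X,H0); print(s,wh(s[:2]),k)
E
```

```text
[ 0.5217 -0.1183  0.4537] 0.49825204731234013
(array([  0.9641, -14.7884,   0.3428]), array([  0.1009,   0.0713, -89.9829]))
(array([ 15.464 , -14.4841,   0.3482]), array([  0.1009,   0.0713, -89.9829]))
[0.6297 0.0489 0.1099] [-0.0006 -0.0032] 277
[0.6291 0.0483 0.1077] [-0.0014 -0.0031] 154
```

Call:
carry_out:
  motion:
    - [[1,-5,0],[0,0,-8],50]
    - [[1,-10,0],[0,0,-16],50]
    - [[1,-14.8,0],[0,0,-24],50]
    - [[1,-14.8,0],[0,0,-90],50]
    - [[1,-14.8,0],[0,0,-90],50]
    - [[1,-14.8,0],[0,0,-90],50]
    - [[1,-14.8,0],[0,0,-90],50]
    - [[1,-14.8,0],[0,0,-90],50]
    - [[1,-14.8,0],[0,0,-90],50]
    - [[1,-14.8,0],[0,0,-90],50]
    - [[1,-14.8,0],[0,0,-90],50]
    - [[6,-14.7,0],[0,0,-90],50]
    - [[11,-14.6,0],[0,0,-90],50]
    - [[15.5,-14.5,0],[0,0,-90],50]
    - [[15.5,-14.5,0],[0,0,-90],50]
    - [[15.5,-14.5,0],[0,0,-90],50]

```text
time: 10.5
ee_pos: [0.4788, 0.0895, 0.4495]
tool_rot: [-0.844, -3.024, 0.001]
contact_force: [-0.4, -0.3, 0.0]
opening: 0.501
```

```bash
python3 - <<'E'
from h import *
np.set_printoptions(precision=4,suppress=True)
p,Rm,o=tool(); print(p,wh(p))
im,d=env.camera("wrist"); cv2.imwrite("pics/w2.png",im[:,:,::-1])
for r in env.tip_of("bolt_knob","wrist")[:3]: 
    q=atz("wrist",r["at"],.245); print(r["at"],r["confidence"],q,wh(q),wh(atz("wrist",r["at"],.261)))
print(plan([*hw(-.045,.147),.245],58.7)); print(proj("wrist",[*hw(-.045,.147),.261]),proj("wrist",[*hw(-.045,.145),.245]))
E
```

```text
[0.4788 0.0895 0.4495] [-0.0443  0.1468]
[250.8, 215.5] 0.78 [0.4754 0.0883 0.245 ] [-0.0471  0.1491] [-0.0468  0.1547]
(array([0.0437, 0.0484, 5.8291]), array([-0.0403, -0.0493, -0.0373]))
[253.9182 227.754 ] [254.0657 221.4613]
```

View pics/w2.png

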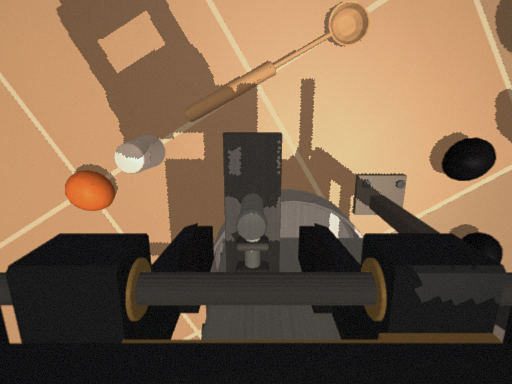

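Call:
carry_out:
  motion:
    - [[0.2,0,2],[0,0,0],50]
    - [[0.2,0,4.5],[0,0,0],50]
    - [[0.2,0,5.8],[0,0,0],50]
    - [[0.2,0,5.8],[0,0,0],50]
    - [[0.2,0,5.8],[0,0,0],0]
    - [[0.2,0,5.8],[0,0,0],0]
    - [[0.2,0,5.8],[0,0,0],0]
    - [[0.2,0,5.8],[0,0,0],0]
    - [[0.2,0,5.8],[0,0,0],0]

```text
time: 11.5
ee_pos: [0.4765, 0.0888, 0.3933]
tool_rot: [-0.847, -3.024, 0.009]
contact_force: [-8.7, -14.0, 6.3]
opening: 0.172
```

Call:
carry_out:
  motion:
    - [[0,-0.15,0],[0,0,0],0]
    - [[0.3,-0.15,0],[0,0,0],0]
    - [[0.8,-0.15,0],[0,0,0],0]
    - [[1.4,-0.15,0],[0,0,0],0]
    - [[2.0,-0.15,0],[0,0,0],0]
    - [[2.6,-0.15,0],[0,0,0],0]
    - [[3.2,-0.15,0],[0,0,0],0]
    - [[3.7,-0.15,0],[0,0,0],0]
    - [[4.0,-0.15,0],[0,0,0],0]
    - [[4.2,-0.15,0],[0,0,0],0]
    - [[4.2,-0.15,0],[0,0,0],0]

```text
time: 12.6
ee_pos: [0.4401, 0.1101, 0.3934]
tool_rot: [0.847, 3.024, -0.004]
contact_force: [-3.1, -7.0, 4.3]
opening: 0.173
```

```bash
python3 - <<'E'
from h import *
np.set_printoptions(precision=4,suppress=True)
p,Rm,o=tool(); f=o["contact_force"]; print(p,wh(p),o["opening"],"f_h",f[:2]@HX,f[:2]@HY,f[2])
E
```

```text
[0.4401 0.1101 0.3934] [-0.0467  0.1905] 0.17265171308343868 f_h -7.6000172513342115 -0.9675902988101321 4.298403037273473
```

Call:
carry_out:
  motion:
    - [[0.15,-0.05,0],[0,0,0],0]
    - [[0.3,-0.05,0],[0,0,0],0]
    - [[0.45,-0.05,0],[0,0,0],0]
    - [[0.45,-0.05,0],[0,0,0],0]

```text
time: 13.0
ee_pos: [0.437, 0.1117, 0.3934]
tool_rot: [0.846, 3.02, -0.003]
contact_force: [7.6, -10.1, -3.0]
opening: 0.174
```

```bash
python3 - <<'E'
from h import *
np.set_printoptions(precision=4,suppress=True)
p,Rm,o=tool(); f=o["contact_force"]; print(p,wh(p),o["opening"],"f_h",f[:2]@HX,f[:2]@HY,f[2])
E
```

```text
[0.437  0.1117 0.3934] [-0.0471  0.194 ] 0.17370232625001217 f_h -4.666280535470092 -11.722840094553352 -2.99592155590583
```

Call:
carry_out:
  motion:
    - [[-0.2,0,0],[0,0,0],40]
    - [[-0.2,0,0],[0,0,0],40]
    - [[-0.2,0,0],[0,0,0],40]
    - [[-0.2,0,-3],[0,0,0],40]
    - [[-0.2,0,-8],[0,0,0],40]
    - [[-0.2,0,-13.5],[0,0,0],40]
    - [[-0.2,0,-13.5],[0,0,0],40]
    - [[-2,5,-13.5],[0,0,0],35]
    - [[-3.9,10,-13.5],[0,0,0],35]
    - [[-3.9,15.2,-13.5],[0,0,0],35]
    - [[-3.9,15.2,-13.5],[0,0,0],35]
    - [[-3.9,15.2,-13.5],[0,0,0],35]

```text
time: 14.2
ee_pos: [0.5491, 0.2232, 0.526]
tool_rot: [-0.844, -3.024, 0.002]
contact_force: [0.1, -0.7, -0.3]
opening: 0.35
```

```bash
python3 - <<'E'
from h import *
np.set_printoptions(precision=4,suppress=True)
p,Rm,o=tool(); f=o["contact_force"]; print(p,wh(p),o["opening"],f)
print(plan([*hw(.105,.155),.3285],58.7))
im,d=env.camera("wrist")
a=im[:,:,::-1].copy()
for y in(.102,.155,.194): q=proj("wrist",[*hw(.105,y),.337]); cv2.circle(a,tuple(int(v) for v in q),3,(0,0,255),-1)
im,d,X=cloud("top"); w=(X[...,:2]-H0)@np.stack([HX,HY],1)
m=(w[...,1]>.16)&(w[...,1]<.22)&(abs(w[...,0]+.045)<.02)&(X[...,2]>.235)&(X[...,2]<.275); print("knob",m.sum(),w[m].mean(0) if m.any() else 0)
b=im[130:290,160:374,::-1]
cv2.imwrite("pics/w3.png",np.vstack([cv2.resize(a,(400,300)),cv2.resize(b,(400,300))]))
E
```

```text
[0.5491 0.2232 0.526 ] [0.1065 0.1562] 0.35014893474628456 [ 0.1451 -0.7341 -0.3038]
(array([-0.1277, -0.1381,  5.0496]), array([-0.1023, -0.1181,  0.1084]))
knob 32 [-0.0455  0.1905]
```

View pics/w3.png

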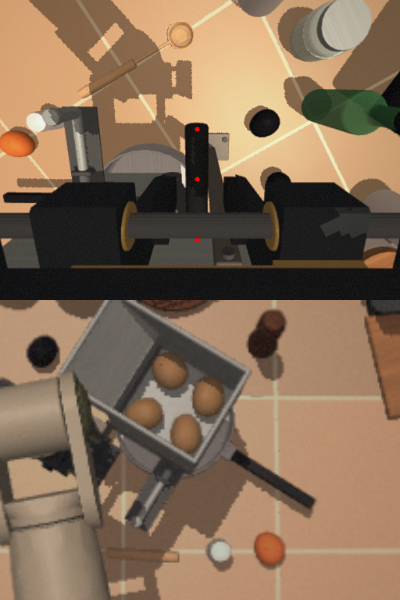

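Call:
carry_out:
  motion:
    - [[-0.1,-0.1,2.5],[0,0,0],35]
    - [[-0.1,-0.1,5],[0,0,0],35]
    - [[-0.1,-0.1,5],[0,0,0],27]
    - [[-0.1,-0.1,5],[0,0,0],27]
    - [[-0.1,-0.1,5],[0,0,0],27]

```text
time: 14.8
ee_pos: [0.5486, 0.2203, 0.4797]
tool_rot: [0.847, 3.022, 0.002]
contact_force: [-0.5, 0.3, -0.3]
opening: 0.271
```

Call:
carry_out:
  motion:
    - [[0,-0.3,0],[0,0,0],27]
    - [[0,-1.4,-0.3],[0,0,0],27]
    - [[0,-2.55,-0.45],[0,0,0],27]
    - [[0,-3.7,-0.5],[0,0,0],27]
    - [[0,-4.85,-0.45],[0,0,0],27]
    - [[0,-6.0,-0.3],[0,0,0],27]
    - [[0,-7.1,0],[0,0,0],27]
    - [[0,-8.2,0.4],[0,0,0],27]
    - [[0,-9.2,0.9],[0,0,0],27]
    - [[0,-10.2,1.5],[0,0,0],27]
    - [[0,-11.1,2.2],[0,0,0],27]
    - [[0,-12.0,3.0],[0,0,0],27]
    - [[0,-12.2,3.0],[0,0,0],27]
    - [[0,-12.2,3.0],[0,0,0],27]

```text
time: 16.2
ee_pos: [0.4853, 0.117, 0.4482]
tool_rot: [0.847, 3.022, 0.01]
contact_force: [10.3, 14.8, -1.3]
opening: 0.271
```

```bash
cat > chk.py <<'E'
from h import *
np.set_printoptions(precision=4,suppress=True)
p,Rm,o=tool(); f=o["contact_force"]; print(p,wh(p),o["opening"],"f_h",f[:2]@HX,f[:2]@HY,f[2],"t",o["time"])
for n in("top","scene"):
    im,d,X=cloud(n); w=(X[...,:2]-H0)@np.stack([HX,HY],1)
    m=(w[...,1]>.11)&(w[...,1]<.2)&(w[...,0]>-.04)&(w[...,0]<.16)&(X[...,2]>.28)&(X[...,2]<.345)
    m&=im.max(-1)<90; print(n,"dark",m.sum(),w[m].mean(0) if m.any() else 0)
    m=(abs(w[...,0])<.065)&(abs(w[...,1])<.065)&(X[...,2]<.3); print(n,"inside z hist",np.histogram(X[m][:,2],[-.1,.02,.04,.07,.1,.15,.2,.22,.235,.27,.3])[0])
    cv2.imwrite(f"pics/{n}_c.png",im[:,:,::-1])
a=cv2.imread('pics/top_c.png')[130:260,180:354];b=cv2.imread('pics/scene_c.png')[90:280,170:350]
cv2.imwrite("pics/c.png",np.hstack([cv2.resize(a,(400,300)),cv2.resize(b,(400,422))[:300]]) if 0 else np.vstack([cv2.resize(a,(400,299)),cv2.resize(b,(400,300))]))
E
python3 chk.py; cp pics/c.png pics/c1.png
```

```text
[0.4853 0.117  0.4482] [-0.0174  0.1554] 0.270927188903502 f_h 18.024808240135105 -1.1047266357695884 -1.3290036999863113 t 16.2
top dark 0 0
top inside z hist [270  38 298  71 315 349  79   0   0   0]
scene dark 136 [-0.0148  0.1485]
scene inside z hist [269   5  40   0  31  92  30   0   0   0]
```

View pics/c1.png

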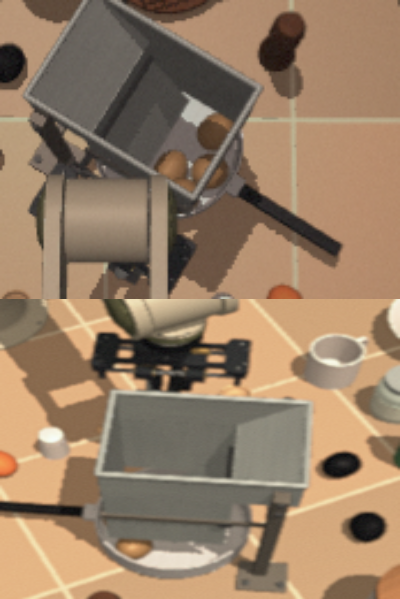

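Call:
carry_out:
  motion:
    - [[0,0.8,0],[0,0,0],27]
    - [[0,1.7,-0.8],[0,0,0],27]
    - [[0,2.6,-1.5],[0,0,0],27]
    - [[0,3.6,-2.1],[0,0,0],27]
    - [[0,4.6,-2.6],[0,0,0],27]
    - [[0,5.7,-3.0],[0,0,0],27]
    - [[0,6.8,-3.3],[0,0,0],27]
    - [[0,7.9,-3.4],[0,0,0],27]
    - [[0,9.1,-3.5],[0,0,0],27]
    - [[0,10.2,-3.4],[0,0,0],27]
    - [[0,11.4,-3.3],[0,0,0],27]
    - [[0,12.4,-3.0],[0,0,0],27]
    - [[0,12.7,-3.0],[0,0,0],27]
    - [[0,12.9,-3.0],[0,0,0],27]
    - [[0,12.9,-3.0],[0,0,0],27]

```text
time: 17.8
ee_pos: [0.5519, 0.2245, 0.4777]
tool_rot: [-0.85, -3.02, 0.014]
contact_force: [-12.5, -18.0, 5.4]
opening: 0.276
```

```bash
python3 chk.py
```

```text
[0.5519 0.2245 0.4777] [0.109  0.1545] 0.27621593135664024 f_h -21.939144253333456 1.345067551986583 5.432462970746146 t 17.8
top dark 15 [0.1041 0.1911]
top inside z hist [  0   0   0   0   0   0 921 771   0   0]
scene dark 148 [0.104  0.1436]
scene inside z hist [267   3  41   0   0   0 521 305   0   0]
```

Call:
carry_out:
  motion:
    - [[0,-0.5,0],[0,0,0],32]
    - [[0,-0.5,0],[0,0,0],32]
    - [[0,-0.6,-3],[0,0,0],35]
    - [[0,-0.6,-6],[0,0,0],35]
    - [[1,-5,-6],[0,0,0],45]
    - [[2,-10,-6],[0,0,0],50]
    - [[3.6,-15.8,-6],[0,0,0],50]
    - [[3.6,-15.8,-6],[0,0,0],50]
    - [[3.6,-15.8,2],[0,0,0],50]
    - [[3.6,-15.8,2],[0,0,0],50]
    - [[3.6,-15.8,2],[0,0,0],50]

```text
time: 19.0
ee_pos: [0.4396, 0.1105, 0.4548]
tool_rot: [-0.846, -3.019, 0.002]
contact_force: [-0.7, -1.2, 0.1]
opening: 0.498
```

```bash
python3 - <<'E'
from h import *
np.set_printoptions(precision=4,suppress=True)
p,Rm,o=tool(); print(p,wh(p),o["contact_force"],o["opening"])
print(plan([*hw(-.047,.192),.246],58.7))
E
```

```text
[0.4396 0.1105 0.4548] [-0.0467  0.1912] [-0.6546 -1.1805  0.0669] 0.4979285501887264
(array([ 0.0468, -0.0083,  6.18  ]), array([-0.1839, -0.3255, -0.0057]))
```

Call:
carry_out:
  motion:
    - [[0.1,0,3],[0,0,0],50]
    - [[0.1,0,6.1],[0,0,0],50]
    - [[0.1,0,6.1],[0,0,0],50]
    - [[0.1,0,6.1],[0,0,0],0]
    - [[0.1,0,6.1],[0,0,0],0]
    - [[0.1,0,6.1],[0,0,0],0]
    - [[0.1,0,6.1],[0,0,0],0]
    - [[-0.4,0,6.1],[0,0,0],0]
    - [[-1,0,6.1],[0,0,0],0]
    - [[-1.6,0,6.1],[0,0,0],0]
    - [[-2.2,0,6.1],[0,0,0],0]
    - [[-2.8,0,6.1],[0,0,0],0]
    - [[-3.4,0,6.1],[0,0,0],0]
    - [[-4.0,0,6.1],[0,0,0],0]
    - [[-4.4,0,6.1],[0,0,0],0]
    - [[-4.6,0,6.1],[0,0,0],0]
    - [[-4.6,0,6.1],[0,0,0],0]

```text
time: 20.7
ee_pos: [0.4782, 0.0868, 0.3978]
tool_rot: [-0.846, -3.022, 0.001]
contact_force: [-13.0, 1.4, 10.1]
opening: 0.171
```

```bash
python3 - <<'E'
from h import *
np.set_printoptions(precision=4,suppress=True)
p,Rm,o=tool(); f=o["contact_force"]; print(p,wh(p),o["opening"],"f_h",f[:2]@HX,f[:2]@HY,f[2])
E
```

```text
[0.4782 0.0868 0.3978] [-0.0469  0.1459] 0.17101861626140547 f_h -5.577113741196426 11.798493919402901 10.087875187161895
```

Call:
carry_out:
  motion:
    - [[-0.15,0,0],[0,0,0],0]
    - [[-0.3,0,0],[0,0,0],0]
    - [[-0.3,0,0],[0,0,0],0]

```text
time: 21.0
ee_pos: [0.4794, 0.0862, 0.3977]
tool_rot: [-0.843, -3.016, -0.001]
contact_force: [-26.3, 8.1, 17.9]
opening: 0.171
```

```bash
python3 - <<'E'
from h import *
np.set_printoptions(precision=4,suppress=True)
p,Rm,o=tool(); f=o["contact_force"]; print(p,wh(p),o["opening"],"f_h",f[:2]@HX,f[:2]@HY,f[2])
E
```

```text
[0.4794 0.0862 0.3977] [-0.0467  0.1445] 0.1706758529887277 f_h -6.735443495519662 26.675442262009483 17.851368102406656
```

Call:
carry_out:
  motion:
    - [[0.0,0,0],[0,0,0],50]
    - [[0.1,0,0],[0,0,0],50]
    - [[0.1,0,0],[0,0,0],50]
    - [[0.1,0,-3],[0,0,0],50]
    - [[0.1,0,-8],[0,0,0],50]
    - [[0.1,0,-12],[0,0,0],50]
    - [[5,0,-15],[0,0,0],50]
    - [[10,0,-15],[0,0,0],50]
    - [[14,0,-15],[0,0,0],50]
    - [[14,0,-15],[0,0,0],50]

```text
time: 22.0
ee_pos: [0.3585, 0.1594, 0.5482]
tool_rot: [0.842, 3.024, 0.003]
contact_force: [0.0, 0.0, 0.7]
opening: 0.501
```

```bash
python3 - <<'E'
from h import *
np.set_printoptions(precision=4,suppress=True)
p,Rm,o=tool(); print(p,wh(p),o["contact_force"])
for n in("top","scene"):
    im,d,X=cloud(n); w=(X[...,:2]-H0)@np.stack([HX,HY],1)
    s,k,h=pan(X,H0); print(n,"pan",wh(s[:2]),k)
    m=(abs(w[...,1]-.16)<.05)&(abs(w[...,0]+.045)<.02)&(X[...,2]>.235)&(X[...,2]<.275); print("knob",m.sum(),w[m].mean(0) if m.any() else 0)
    m=(w[...,1]>.12)&(w[...,1]<.2)&(abs(w[...,0]-.1)<.03)&(X[...,2]>.325)&(X[...,2]<.345); print("bar",m.sum(),w[m].mean(0) if m.any() else 0)
    m=(abs(w[...,0])<.065)&(abs(w[...,1])<.065)&(X[...,2]<.3)&(X[...,2]>.15); print("door z",np.median(X[m][:,2]),X[m][:,2].max())
    for q in("salt_shaker","pepper_mill","potato2_center"): print(q,[(np.round(r["at"]),round(r["confidence"],2)) for r in env.tip_of(q,n)[:6]])
    cv2.imwrite(f"pics/{n}_f.png",im[:,:,::-1])
a=cv2.imread('pics/top_f.png')[120:290,150:420];b=cv2.imread('pics/scene_f.png')[100:310,130:390]
cv2.imwrite("pics/f.png",np.vstack([cv2.resize(a,(470,296)),cv2.resize(b,(370,299)) if 0 else cv2.resize(b,(470,300))]))
E
```

```text
[0.3585 0.1594 0.5482] [-0.0471  0.2858] [0.0449 0.0018 0.7057]
top pan [-0.0009 -0.004 ] 153
knob 32 [-0.0457  0.1467]
bar 175 [0.1043 0.1572]
door z 0.21967093864843368 0.2286478112388486
salt_shaker [(array([271., 262.]), 0.68)]
pepper_mill [(array([300., 152.]), 0.57)]
potato2_center [(array([305., 264.]), 0.71), (array([184., 158.]), 0.46)]
scene pan [ 0.0001 -0.0024] 306
knob 0 0
bar 145 [0.1042 0.1556]
door z 0.21939519870619073 0.22720739800532064
salt_shaker [(array([194., 185.]), 0.66)]
pepper_mill [(array([220., 301.]), 0.7)]
potato2_center [(array([334., 235.]), 0.79), (array([171., 194.]), 0.5), (array([325., 196.]), 0.5)]
```

View pics/f.png

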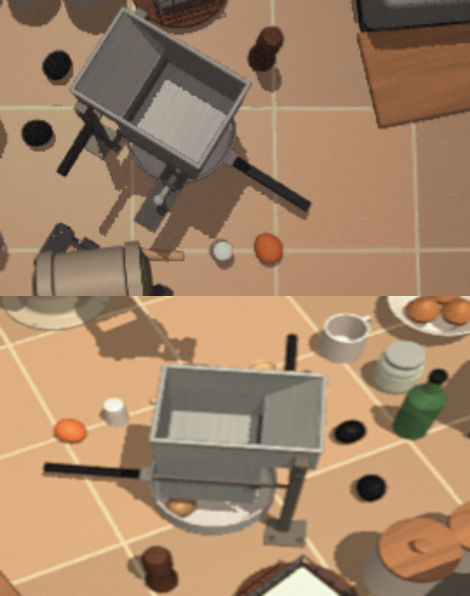

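```bash
python3 -c "
from workcell import env
print(env.close_job())"
```

```text
the job is handed in; nothing more can be done
None
```

The job is done and handed in at about 22 s of the 72 s allowed. I slid the pan under the hopper, drew the bolt to its stop and swung the trap-door to its open stop. All four potatoes dropped into the pan. Then I swung the door back to its shut stop and pushed the bolt home until it met a hard stop.

**Last checks**
- **Door:** the door plate reads 220 mm high and the lever bar is back where it started. The hopper is empty.
- **Bolt:** the knob reads y 146.7 mm, where 145 mm is home. That is the same as at the start, and it read 190.5 mm when drawn. The tool met about 27 N at the end of the push, so I take it as fully home.
- **Pan:** it stands upright, with its centre measured 2 to 4 mm to the -y side of the outlet centre. A 2 mm correction made just before letting go of the handle did not show up in the measurement, and I left it there.
- **Potatoes:** all four were seen in the pan while the door was open, and none lie on the table. The last picture shows only one of them, as the hopper now hides the rest.
- **Other things:** in the last picture the bystanders and the orange and black look-alikes stood where they had been. I did not re-measure the jar, mug, oil or spoon.

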